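# Close up the bead case

### The arm

A 6-joint arm with a two-finger parallel gripper is mounted at the origin on the work surface. World frame = base frame: x ahead of the robot, y to its left, z up, the work surface at z = 0. Lengths are in mm, angles in rad, forces in N, time in s.
With the tool pointing down it reaches from about 325 to 850 mm from the base axis. Payload 4.4 kg.
Tool frame: the origin (TCP) lies at the centre of the arm's flange, where the gripper is bolted on; the fingertips stand 199 mm ahead of it and the grasp point (between the pads) lies 180 mm ahead of it; z points along the fingers, y is the line along which they close (so a half turn about z gives the same grasp; the last joint's range is limited). The gripper opens to 94 mm and grips with 3 to 60 N. Pads are 16 mm wide; open, the fingers measure 119 mm over their backs; the gripper's body (75 mm by 177 mm) begins 78 mm behind the grasp point.
Start: joints at [1.012, 0.207, 1.542, -0, 1.393, -0.15], TCP at [228.578, 527.618, 404.647] pointing down, gripper open.
Joint ranges: [-2.73, 2.73], [-0.86, 2.22], [0.23, 2.46], [-1.11, 4.25], [0.08, 2.63], [-2.82, 2.82]. Speed limits (rad/s): [2.79, 2.79, 3.14, 3.14, 3.14, 3.14].

### API

Orientations are given as [roll, pitch, yaw] about the fixed x, y, z axes, in that order (R = Rz(yaw) Ry(pitch) Rx(roll)).
In Python, from workcell import monitor, vision, job gives the robot as it stands. The module is installed in compiled form; this text tells all that it offers.
- The arm moves only by the tool carry_out, never from a script. Its argument "series" is a list that holds one entry, the list of rows, each a list of 7 numbers: the shift along the tool's x, y, z in mm, then the turn, a rotation vector about the tool's x, y, z in rad, then the opening in per cent of the stroke, from 0 (shut) to 100 (fully open). A call has 1 to 12 rows; each row is the pose to reach, as a shift and turn from the pose commanded when the call began, along the tool's axes at that moment; what a row does not reach only later rows make up. A row lasts 1/8 s, in which the tool goes at most 62.5 mm and 10.7 degrees, less where a joint would pass 70% of its speed; a pose out of reach is approached as far as the arm can. A call with a gripper value outside its range is refused whole. The fingers move at their own pace and stop on an object; "newtons" is the grip in N (left out, the last holds). Time passes only in rows, so rows that repeat a pose let the fingers close. It gives the time, the measured TCP pose, the force, the opening and the grip force at its end, in the units of the state.
- monitor.get_obs(): the state, without advancing time (a new reading comes with each control period).
- vision.camera(name): name is "side" or "top" or "wrist"; returns (picture, depth): 420x560x3 uint8, red, green, blue; 420x560 float32, mm along the optical axis (not along the pixel's ray), 0 where there is no reading.
- vision.camera_info(name): a dict with "intrinsics" (3x3 intrinsics, pixels), "view" (4x4, takes a point from world to camera coordinates). Camera axes: x right, y down, z forward; pixel columns grow to the right and rows downward; lengths in mm; the calibration is good to about 2 mm. A picture is of the moment at which its call begins: read the wrist's pose just before it. camera_info takes no time and is no camera call; for the wrist camera it gives the pose at the moment of the call.
- job.hand_in(): hands the job in; it is judged then, once.
The state is a dict: "time": time; "qpos": joint angles; "joint_vel": joint speeds; "tau": joint torques, N m; "eef_pos": TCP position; "tool_rot": TCP orientation; "force": force on the tool from outside, world axes, zero at the start; "moment": the same for the moment, N m; "gripper_width": finger opening in mm; "grip_force": force on a finger pad.
Only numpy, scipy, OpenCV 4.12 (cv2) and the standard library are available. Lean on these libraries where they do the work, as an engineer would, in place of code of your own. Each camera call takes 0.05 s, during which the arm holds its last target. There are 200 camera calls.

### The job

Close up the maple bead case for carrying: with the fingertips, first fold its upright inner leaf down flat over the beads, then swing the lid fully shut over it, and come away. Only push and press, gently: do not pinch, lift or slam anything or shove the case about, and leave everything else on the shelf where it is.

Things in the scene. Friction and masses are not known exactly. Their poses are not given: they have to be found in the camera images.
- case: Maple bead case, loose, 2.8 kg full, 240 x 165 x 68 mm high without its lid, walls 9 mm, open on top, beads in cells inside. Origin: centre of its underside. x runs along the 240 mm side, parallel to both hinges; +y points to the rear (the lid's hinge), -y to the front with the carrying handle, where the inner leaf is hinged.
- leaf (a joint): Inner leaf: plywood board, 214 mm along the case's x, 6 mm thick, 135 mm from hinge to free edge, 0.09 kg, felt underneath. 0 rad = folded flat in the case at its stop (level, top 59 mm above the case's underside, 9 mm below the rim); 1.57 = upright at the front wall; 1.75 = its limit. A friction hinge keeps it where it is left; 0.3 to 1.5 N at the free edge moves it.
- leaf_hinge (a point): Point on the leaf's hinge line at mid length, in the leaf's mid plane: 68 mm to the front (-y) of the case's centre and 56 mm above its underside.
- leaf_edge (a point): Middle of the leaf's free edge, 135 mm from the hinge line, in the leaf's mid plane. A finger notch 30 mm wide and 18 mm deep is cut into the edge here.
- lid (a joint): Maple lid: a shallow tray 240 x 165 x 22 mm deep, 0.28 kg, hinged on the case's rear (+y) rim, opening up and over to the rear. 0 rad = shut at its stop (level, top 90 mm above the case's underside); 1.57 = upright; 1.95 = its limit, leaning to the rear. A friction hinge keeps it where it is left; 0.5 to 4 N at the free edge moves it. It cannot pass a leaf that stands up.
- lid_hinge (a point): Point on the lid's hinge line at mid length: 82.5 mm to the rear (+y) of the case's centre and 68.5 mm above its underside, in the plane of the lid's lower rim; the lid's outer face lies 22 mm above that plane when shut.
- lid_edge (a point): Middle of the lid's free edge at its outer face: 165 mm from the hinge line and 22 mm above the rim plane (when the lid stands open, its highest rear corner).
- stand: Bystander: slotted maple stand 70 x 200 mm with six upright steel mandrels with glass tips, up to 262 mm high, loose. Origin: centre of its underside; y along its 200 mm side. Beyond one end (+x) of the case.
- chunk: Bystander: red glass chunk, 60 mm across, 36 mm high, loose. Origin: centre of its underside.
- caliper: Bystander: flat brass bead caliper, 130 mm long, 57 mm over the jaws, 13 mm high, loose. Origin: underside, middle of its beam; y along the beam. Behind the case (+y).
- saucer: Bystander: terracotta saucer, 110 mm across, 18 mm high, loose. Origin: centre of its underside. Behind the case (+y).
- canister: Bystander: small stainless annealing canister with lid and knob, 71 mm across, 102 mm high, loose. Origin: centre of its underside.
- jar: Bystander: grey jar of bead release with white cap, 56 mm across, 75 mm high, loose. Origin: centre of its underside.
- paddle: Bystander: graphite paddle, 213 mm long, 50 mm wide, 18 mm high, handle to its -x, loose. Origin: underside, middle. In front (-y) of the case.

How it is judged:
By the outcome, as a careful person would: the job done as asked, in the order asked, and still so for the second after the job is handed in, with the robot touching nothing.
It also fails if it takes over 64 s, if anything falls off the work surface, if the arm or the gripper's body presses on something with over 40 N, if the wrist force passes 120 N, or if a joint passes its speed limit or range.

## Working session

There is one attempt and no reset: what is moved stays moved. The work goes in short steps, Python scripts to look and compute and a tool call to move; the robot and the scene stay as the last step left them, time stands still between calls to the robot, and variables do not carry over. Pictures are saved under pics/ and viewed, at most 10 in all, crops included, and the job is handed in when it is done.

Besides the shell and the picture viewer there is one more tool, called after ">>>" as name(argument=value, ...), one argument or row to a line, values as JSON. carry_out: Moves the arm, as the interface text tells. Its arguments: {"type":"object","properties":{"series":{"type":"array"},"newtons":{"type":"number"}},"required":["series"]}

```bash
mkdir -p pics; python3 - <<'E'
from workcell import monitor, vision
import cv2,numpy as np
o=monitor.get_obs()
for k in('time','eef_pos','tool_rot','force','gripper_width'):print(k,o[k])
for n in('top','side'):
    p,d=vision.camera(n);i=vision.camera_info(n);np.savez(f'{n}.npz',p=p,d=d,K=i['intrinsics'],V=i['view'])
    cv2.imwrite(f'pics/{n}0.png',p[:,:,::-1]);print(n,np.round(i['intrinsics'],1).tolist(),np.round(i['view'],3).tolist(),(d==0).mean())
E
```

```text
time 0.0
eef_pos [228.38485857 527.31610667 403.51604892]
tool_rot [-3.13939745e+00 -3.33978082e-04  2.73280097e+00]
force [0.56035727 0.02393374 0.09967198]
gripper_width 93.77865231918511
top [[526.3, 0.0, 278.9], [0.0, 526.3, 200.0], [0.0, 0.0, 1.0]] [[0.025, -1.0, 0.013, 10.528], [-0.986, -0.027, -0.165, 592.364], [0.165, -0.009, -0.986, 1185.695], [0.0, 0.0, 0.0, 1.0]] 0.004119897959183673
side [[487.0, 0.0, 282.5], [0.0, 487.0, 209.7], [0.0, 0.0, 1.0]] [[0.781, 0.624, 0.02, -468.688], [0.459, -0.552, -0.696, -175.477], [-0.423, 0.553, -0.718, 1562.8], [0.0, 0.0, 0.0, 1.0]] 0.0045535714285714285
```

View pics/top0.png

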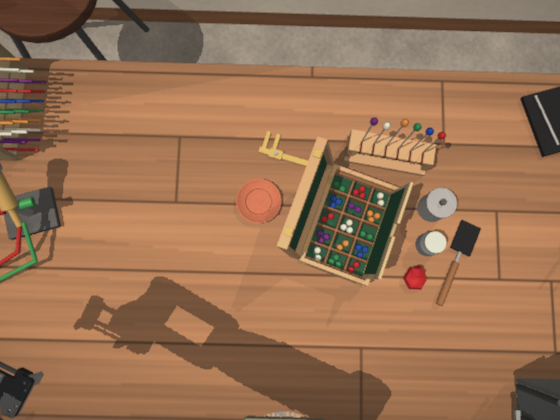

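View pics/side0.png

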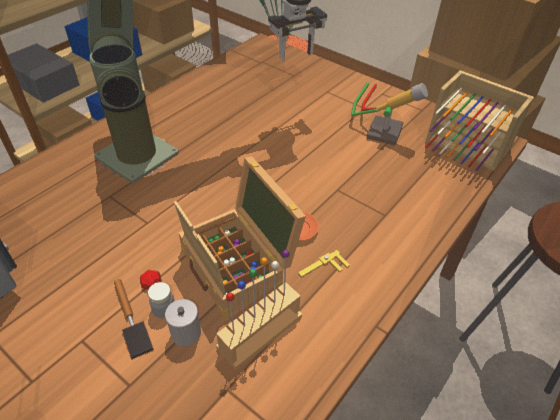

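```bash
cat > h.py <<'E'
import numpy as np,cv2
def cloud(n):
    f=np.load(n+'.npz');p,d,K,V=f['p'],f['d'],f['K'],f['V']
    v,u=np.indices(d.shape);c=np.stack([(u-K[0,2])/K[0,0]*d,(v-K[1,2])/K[1,1]*d,d],-1)
    return p,(c-V[:3,3])@V[:3,:3],d>0     # world points
def ray(n,uv,z):
    f=np.load(n+'.npz');K,V=f['K'],f['V'];R=V[:3,:3];c=-R.T@V[:3,3]
    r=R.T@np.linalg.solve(K,[*uv,1]);return c+r*(z-c[2])/r[2]
E
python3 - <<'E'
from h import *
p,w,ok=cloud('top')
print('table z',[np.round(w[v,u],0).tolist() for v,u in((350,300),(100,250),(300,350),(250,480))])
# rim corners near: front-left etc by hand, z=68
for n,uv in dict(nearRear=(302,265),nearFront=(368,283),farFront=(411,183)).items():print(n,ray('top',uv,68).round(0))
s=np.zeros(ok.shape,bool);s[125:295,275:420]=1
m=ok&s&(abs(w[...,2]-68)<3)
cv2.imwrite('pics/rim.png',cv2.resize(m.astype(np.uint8)[120:300,270:430]*255,None,fx=3,fy=3,interpolation=0))
r=cv2.minAreaRect(w[m][:,:2].astype(np.float32));print('rim',r,m.sum())
for n in('top','side'):
    p,w,ok=cloud(n);R=np.array
    # case coords approx
    P=w[ok];Q=P[(P[:,2]>80)&(P[:,0]>300)&(P[:,0]<800)&(abs(P[:,1])<300)]
    print(n,len(Q),Q.min(0).round(),Q.max(0).round())
E
```

```text
table z [[247.0, -33.0, -3.0], [852.0, 104.0, 3.0], [364.0, -149.0, -1.0], [491.0, -464.0, -1.0]]
nearRear [441. -30.  68.]
nearFront [ 404. -180.   68.]
farFront [ 637. -281.   68.]
rim ((588.6688842773438, -151.907958984375), (196.43893432617188, 352.64190673828125), 66.74024963378906) 840
top 4610 [ 413. -300.   80.] [760.  31. 262.]
side 6141 [ 409. -300.   80.] [760.  29. 266.]
```

View pics/rim.png

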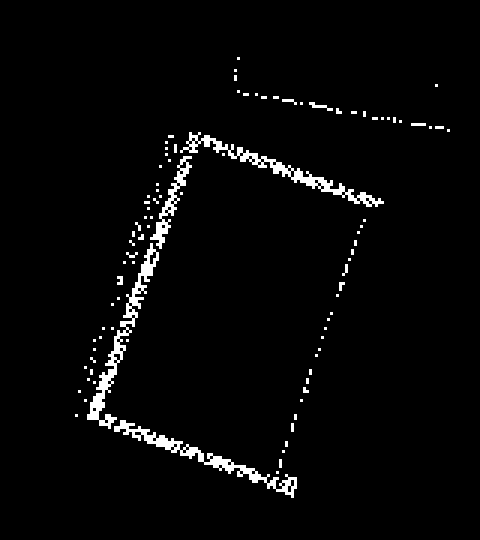

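The mask shows the rim: rear wall on the left, (93,413) to (195,135), both end walls, and the near front corner at about (290,488).

```bash
cat >> h.py <<'E'
def incase(P,C,yaw):
    c,s=np.cos(yaw),np.sin(yaw);D=P[...,:2]-np.array(C);return np.stack([D@[c,s],D@[-s,c],P[...,2]],-1)
E
python3 - <<'E'
from h import *
p,w,ok=cloud('top')
s=np.zeros(ok.shape,bool);s[160:295,293:420]=1
m=(ok&s&(abs(w[...,2]-68)<3)).astype(np.uint8)
n,l,st,_=cv2.connectedComponentsWithStats(cv2.morphologyEx(m,cv2.MORPH_CLOSE,np.ones((5,5))))
k=1+st[1:,4].argmax();P=w[(l==k)&(m>0)];print(len(P))
yaw=-.36;C=np.array([531.,-133])
for it in range(5):
    q=incase(P,C,yaw)
    A=q[(q[:,0]<-100)&(abs(q[:,1])<60)];B=q[(q[:,0]>100)&(abs(q[:,1])<60)]
    a=np.polyfit(A[:,1],A[:,0],1);b=np.polyfit(B[:,1],B[:,0],1)
    yaw-=(a[0]+b[0])/2; cx=(a[1]+b[1])/2
    C=C+cx*np.array([np.cos(yaw),np.sin(yaw)])
q=incase(P,C,yaw);print('sep',b[1]-a[1],'want 231',a,b,'yaw',yaw,'y pct',np.percentile(q[:,1],[0,1,3,97,99,100]).round(1))
dy=q[(q[:,0]<-100)][:,1];print('near end y range',dy.min(),dy.max())
C=C+((dy.min()+82.5))*np.array([-np.sin(yaw),np.cos(yaw)])
print('C',C,yaw)
for n in('top','side'):
    p,w,ok=cloud(n);q=incase(w[ok],C,yaw);q=q[abs(q[:,0])<115]
    for nm,lo,hi in(('leaf',-140,-20),('lid',20,180)):
        g=q[(q[:,1]>lo)&(q[:,1]<hi)&(q[:,2]>75)]
        if nm=='leaf':g=g[g[:,1]<-40]
        print(n,nm,len(g),g[:,0].min().round(),g[:,0].max().round())
        for z in range(80,270,20):
            h=g[abs(g[:,2]-z)<6]
            if len(h):print(z,len(h),np.percentile(h[:,1],[3,25,50,75,97]).round(0),end=' ')
        print()
    q=incase(w,C,yaw)
P=w
for nm,z in(('canister',95),('jar',74)):pass
# bystanders from top cloud
p,w,ok=cloud('top');q=incase(w,C,yaw)
m=(ok&(w[...,2]>9)&(w[...,0]>300)&(w[...,0]<850)&(abs(w[...,1])<450)).astype(np.uint8)
n,l,st,_=cv2.connectedComponentsWithStats(m)
for k in range(1,n):
    if st[k,4]>60:
        g=q[l==k];print('obj',st[k,:5],g.min(0).round(),g.max(0).round())
E
```

```text
748
sep 230.41522573735017 want 231 [-5.93563567e-03 -1.15207613e+02] [5.93563597e-03 1.15207613e+02] yaw -0.3336867582526795 y pct [-85.1 -82.2 -75.3  92.2  94.6  95.8]
near end y range -85.14804958613307 92.23339039436678
C [ 539.62388477 -138.78622994] -0.3336867582526795
top leaf 1624 -107.0 109.0
80 104 [-68. -67. -66. -66. -65.] 100 123 [-69. -69. -68. -68. -67.] 120 130 [-71. -70. -70. -69. -69.] 140 137 [-73. -72. -72. -71. -70.] 160 171 [-76. -74. -74. -73. -72.] 180 169 [-82. -77. -76. -76. -75.] 
top lid 2359 -115.0 115.0
80 337 [ 84.  87.  91.  98. 101.] 100 116 [ 91. 103. 104. 104. 105.] 120 116 [ 98. 107. 108. 109. 110.] 140 131 [101. 112. 112. 113. 114.] 160 18 [102. 104. 110. 115. 115.] 180 12 [105. 107. 108. 111. 115.] 200 10 [109. 111. 112. 113. 115.] 220 635 [116. 125. 131. 135. 138.] 
side leaf 918 -110.0 109.0
80 66 [-74. -74. -73. -73. -68.] 100 70 [-76. -75. -75. -75. -71.] 120 68 [-78. -77. -77. -77. -74.] 140 77 [-79. -79. -79. -78. -75.] 160 75 [-81. -81. -80. -80. -76.] 180 91 [-83. -82. -82. -81. -77.] 200 13 [-83. -82. -81. -79. -78.] 
side lid 3524 -115.0 115.0
80 487 [ 83.  86.  92.  98. 101.] 100 219 [ 90. 102. 103. 104. 106.] 120 230 [ 98. 106. 107. 108. 110.] 140 238 [ 98. 110. 111. 112. 114.] 160 232 [102. 115. 116. 117. 118.] 180 252 [107. 119. 120. 121. 123.] 200 213 [112. 123. 124. 125. 126.] 220 115 [114. 115. 116. 118. 139.] 240 13 [117. 119. 120. 121. 125.] 
obj [ 344  117  102   58 3197] [ 151. -135.    9.] [244.  74. 262.]
obj [ 276  136  137  150 9959] [-121.  -84.    9.] [121. 139. 233.]
obj [236 178  45  45 762] [-71. 168.   9.] [ 37. 275.  24.]
obj [417 187  40  34 998] [  81. -212.   10.] [ 151. -142.  104.]
obj [415 231  31  25 589] [  -1. -220.    9.] [  54. -166.   81.]
obj [436 233  38  73 540] [ -99. -301.    9.] [  79. -250.   27.]
obj [403 264  24  25 409] [ -87. -215.    9.] [ -28. -165.   40.]
```

>>> carry_out(
  series=[
    [[0, 0, -50, 0, 0, 0, 60], [0, 0, -100, 0, 0, 0, 60], [-50, -56, -100, 0, 0, 0.13, 60], [-90, -100, -100, 0, 0, 0.24, 60], [-130, -145, -100, 0, 0, 0.35, 60], [-170, -190, -100, 0, 0, 0.45, 60], [-210, -235, -100, 0, 0, 0.56, 60], [-250, -280, -100, 0, 0, 0.67, 60], [-290, -325, -100, 0, 0, 0.77, 60], [-330, -370, -100, 0, 0, 0.88, 60], [-370, -414, -100, 0, 0, 0.99, 60], [-400, -447, -100, 0, 0, 1.07, 60]],
  ],
)

```text
time: 1.6
eef_pos: [418.0, -43.9, 504.3]
tool_rot: [-3.141, -0.0, 1.658]
force: [0.3, 0.6, -0.5]
gripper_width: 56.4
grip_force: 0.0
```

>>> carry_out(
  series=[
    [[-46, 11, 0, 0, 0, 0.08, 60], [-93, 22, 0, 0, 0, 0.17, 60], [-140, 34, 0, 0, 0, 0.25, 60], [-186, 45, 0, 0, 0, 0.34, 60], [-233, 56, 0, 0, 0, 0.42, 60], [-233, 56, 0, 0, 0, 0.42, 60], [-233, 56, 0, 0, 0, 0.42, 60]],
  ],
)

```text
time: 2.48
eef_pos: [494.9, -268.2, 503.9]
tool_rot: [-3.14, -0.001, 1.243]
force: [0.0, 0.0, 0.2]
gripper_width: 56.2
grip_force: 0.0
```

```bash
cat >> h.py <<'E'
C0,YAW=(539.6,-138.8),-0.3337
def tip():
    from workcell import monitor
    o=monitor.get_obs();q=incase(o['eef_pos'],C0,YAW);q[2]-=199
    print('t',o['time'],'tip in case',q.round(1),'yaw err',round(o['tool_rot'][2]-1.237,4),'F',incase(np.append(o['force'][:2],o['force'][2]),(0,0),YAW).round(1))
E
python3 - <<'E'
from h import *
tip()
from workcell import vision
p,d=vision.camera('wrist');cv2.imwrite('pics/w1.png',p[:,:,::-1])
i=vision.camera_info('wrist');np.savez('wrist.npz',p=p,d=d,K=i['intrinsics'],V=i['view'])
p,w,ok=cloud('wrist');q=incase(w[ok],C0,YAW);q=q[abs(q[:,0])<120]
for a in((-140,-50),(20,180)):
    g=q[(q[:,1]>a[0])&(q[:,1]<a[1])&(q[:,2]>75)]
    for z in range(80,240,20):
        h=g[abs(g[:,2]-z)<6]
        if len(h):print(z,len(h),np.percentile(h[:,1],[3,50,97]).round(0),h[:,0].min().round(),h[:,0].max().round(),end=' ')
    print()
E
```

```text
t 2.475 tip in case [ 2.000e-01 -1.368e+02  3.049e+02] yaw err 0.0061 F [0.  0.  0.2]
80 150 [-69. -69. -68.] -106.0 107.0 100 171 [-71. -70. -69.] -107.0 107.0 120 193 [-73. -72. -71.] -107.0 107.0 140 225 [-74. -74. -73.] -106.0 107.0 160 404 [-77. -76. -75.] -106.0 107.0 180 320 [-79. -78. -77.] -107.0 107.0
```

View pics/w1.png

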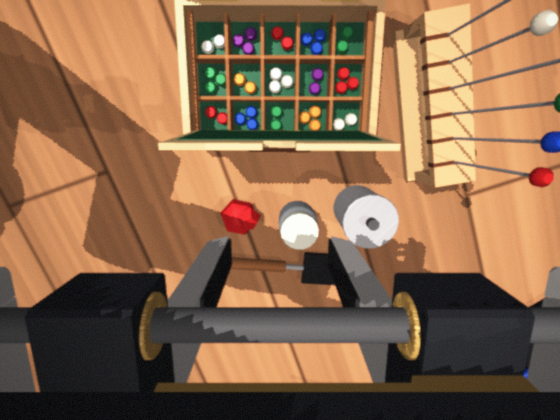

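The wrist view shows the leaf's edge at row ~146 (cols 160–400), its notch at cols 263–297, and the fingers straddling it. I'll lower in front of the leaf and begin to push.

>>> carry_out(
  series=[
    [[0, 0, 45, 0, 0, -0.006, 60], [0, 0, 90, 0, 0, -0.006, 60], [0, 0, 125, 0, 0, -0.006, 60], [0, 0, 144, 0, 0, -0.006, 60], [15, 0, 144, 0, 0, -0.006, 60], [28, 0, 144, 0, 0, -0.006, 60], [35, 0, 144, 0, 0, -0.006, 60], [41, 0, 144, 0, 0, -0.006, 60], [47, 0, 144, 0, 0, -0.006, 60], [52, 0, 144, 0, 0, -0.006, 60], [57, 0, 144, 0, 0, -0.006, 60], [57, 0, 144, 0, 0, -0.006, 60]],
  ],
)

```text
time: 4.03
eef_pos: [513.5, -214.2, 360.6]
tool_rot: [-3.141, -0.0, 1.249]
force: [-1.2, -0.3, 0.3]
gripper_width: 56.7
grip_force: 0.0
```

```bash
python3 - <<'E'
from h import *
from workcell import vision
tip()
V=vision.camera_info('wrist')['view'];print('cam',incase(-V[:3,:3].T@V[:3,3],C0,YAW).round())
hy,hz,r=-69,56,105
for t in np.arange(1.5,-.01,-.1):print(round(t,1),np.round([hy+r*np.cos(t)-3*np.sin(t)-8,hz+r*np.sin(t)+3*np.cos(t)],0))
E
```

```text
t 4.025 tip in case [  0.  -79.7 161.6] yaw err 0.0121 F [-1.  -0.7  0.3]
cam [  1. -12. 340.]
1.5 [-73. 161.]
1.4 [-62. 160.]
1.3 [-52. 158.]
1.2 [-42. 155.]
1.1 [-32. 151.]
1.0 [-23. 146.]
0.9 [-14. 140.]
0.8 [ -6. 133.]
0.7 [  1. 126.]
0.6 [  8. 118.]
0.5 [ 14. 109.]
0.4 [ 19. 100.]
0.3 [22. 90.]
0.2 [25. 80.]
0.1 [27. 69.]
-0.0 [28. 59.]
```

>>> carry_out(
  series=[
    [[4, 0, 0, 0, 0, 0.006, 60], [10, 0, 1, 0, 0, 0.012, 60], [15, 0, 2, 0, 0, 0.012, 60], [21, 0, 3, 0, 0, 0.012, 60], [26, 0, 4, 0, 0, 0.012, 60], [32, 0, 5, 0, 0, 0.012, 60], [38, 0, 7, 0, 0, 0.012, 60], [43, 0, 9, 0, 0, 0.012, 60], [48, 0, 11, 0, 0, 0.012, 60], [53, 0, 13, 0, 0, 0.012, 60], [57, 0, 16, 0, 0, 0.012, 60], [61, 0, 20, 0, 0, 0.012, 60]],
  ],
)

```text
time: 5.52
eef_pos: [532.9, -156.3, 340.6]
tool_rot: [3.141, -0.0, 1.237]
force: [0.7, -0.1, 0.6]
gripper_width: 56.5
grip_force: 0.3
```

```bash
python3 -c "
from h import *
tip()"
```

```text
t 5.525 tip in case [ -0.6 -18.7 141.6] yaw err -0.0002 F [0.7 0.1 0.6]
```

>>> carry_out(
  series=[
    [[3, 0, 4, 0, 0, 0, 60], [6, 0, 8, 0, 0, 0, 60], [9, 0, 12, 0, 0, 0, 60], [12, 0, 17, 0, 0, 0, 60], [14, 0, 21, 0, 0, 0, 60], [16, 0, 26, 0, 0, 0, 60], [18, 0, 30, 0, 0, 0, 60], [20, 0, 35, 0, 0, 0, 60], [22, 0, 40, 0, 0, 0, 60], [23, 0, 45, 0, 0, 0, 60], [24, 0, 50, 0, 0, 0, 60], [24, 0, 55, 0, 0, 0, 60]],
  ],
)

```text
time: 7.02
eef_pos: [540.7, -133.9, 285.3]
tool_rot: [-3.142, -0.0, 1.237]
force: [0.0, 0.4, 1.3]
gripper_width: 56.8
grip_force: 0.3
```

>>> carry_out(
  series=[
    [[0, 0, 5, 0, 0, 0, 60], [0, 0, 10, 0, 0, 0, 60], [0, 0, 14, 0, 0, 0, 60], [-1, 0, 18, 0, 0, 0, 60], [-1, 0, 22, 0, 0, 0, 60], [-2, 0, 25, 0, 0, 0, 60], [-2, 0, 27, 0, 0, 0, 60], [-2, 0, 28, 0, 0, 0, 60]],
  ],
)

```text
time: 8.02
eef_pos: [540.0, -135.9, 258.4]
tool_rot: [-3.141, 0.0, 1.237]
force: [-3.4, 1.6, 9.0]
gripper_width: 56.4
grip_force: 4.3
```

```bash
python3 -c "
from h import *
tip()"
```

```text
t 8.025 tip in case [-0.6  2.9 59.4] yaw err -0.0001 F [-3.7  0.4  9. ]
```

>>> carry_out(
  series=[
    [[0, 0, -15, 0, 0, 0, 60], [0, 0, -60, 0, 0, 0, 60], [0, 0, -110, 0, 0, 0, 60], [0, 0, -160, 0, 0, 0, 60], [0, 0, -210, 0, 0, 0, 60], [0, 0, -230, 0, 0, 0, 60], [40, 0, -230, 0, 0, 0, 60], [85, 0, -230, 0, 0, 0, 60], [130, 0, -230, 0, 0, 0, 60], [170, 0, -230, 0, 0, 0, 60], [177, 0, -230, 0, 0, 0, 60], [177, 0, -230, 0, 0, 0, 60]],
  ],
)

```text
time: 9.52
eef_pos: [597.9, 31.4, 488.0]
tool_rot: [3.141, 0.001, 1.237]
force: [-0.3, -0.6, 0.4]
gripper_width: 56.2
grip_force: 0.0
```

```bash
python3 - <<'E'
from h import *
from workcell import vision
tip()
for n in('top','side'):
    p,d=vision.camera(n);i=vision.camera_info(n);np.savez(f'{n}.npz',p=p,d=d,K=i['intrinsics'],V=i['view'])
    cv2.imwrite(f'pics/{n}1.png',p[:,:,::-1])
    p,w,ok=cloud(n);q=incase(w[ok],C0,YAW)
    for y in range(-70,80,20):
        g=q[(abs(q[:,0])<100)&(abs(q[:,1]-y)<6)&(q[:,2]<90)]
        if len(g):print(y,len(g),np.percentile(g[:,2],[5,50,95]).round(0),end=' ')
    print()
E
```

```text
t 9.525 tip in case [ -0.7 179.9 289. ] yaw err 0.0005 F [-0.1 -0.7  0.4]
-70 497 [45. 58. 69.] -50 444 [54. 58. 62.] -30 438 [54. 58. 61.] -10 446 [53. 58. 62.] 10 443 [54. 58. 61.] 30 437 [53. 57. 61.] 50 450 [16. 57. 61.] 70 267 [ 5. 40. 67.] 
-70 255 [58. 61. 71.] -50 312 [57. 61. 63.] -30 303 [57. 60. 63.] -10 299 [57. 60. 64.] 10 274 [57. 61. 63.] 30 282 [58. 61. 63.] 50 242 [57. 60. 64.] 70 358 [31. 59. 72.]
```

View pics/side1.png

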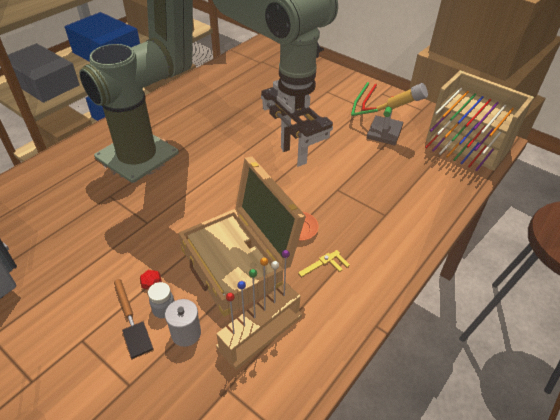

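The side view shows the leaf lying flat in the case, around (220,250), and nothing else displaced. The gripper is behind and above the lid. Next I'll lower behind the lid and push.

>>> carry_out(
  series=[
    [[0, 0, 40, 0, 0, 0, 60], [0, 0, 80, 0, 0, 0, 60], [0, 0, 95, 0, 0, 0, 60], [-12, 0, 95, 0, 0, 0, 60], [-24, 0, 95, 0, 0, 0, 60], [-31, 0, 95, 0, 0, 0, 60], [-37, 0, 95, 0, 0, 0, 60], [-43, 0, 95, 0, 0, 0, 60], [-49, 0, 95, 0, 0, 0, 60], [-55, 0, 95, 0, 0, 0, 60], [-61, 0, 95, 0, 0, 0, 60], [-67, 0, 95, 0, 0, 0, 60]],
  ],
)

```text
time: 11.12
eef_pos: [575.8, -32.3, 392.4]
tool_rot: [-3.141, 0.0, 1.237]
force: [1.2, 3.0, 1.7]
gripper_width: 56.6
grip_force: 1.5
```

```bash
python3 -c "
from h import *
tip()"
```

```text
t 11.125 tip in case [ -0.7 112.5 193.4] yaw err -0.0002 F [0.1 3.2 1.7]
```

>>> carry_out(
  series=[
    [[-7, 0, -1, 0, 0, 0, 60], [-14, 0, -1, 0, 0, 0, 60], [-21, 0, -2, 0, 0, 0, 60], [-28, 0, -2, 0, 0, 0, 60], [-34, 0, -1, 0, 0, 0, 60], [-41, 0, -1, 0, 0, 0, 60], [-47, 0, 0, 0, 0, 0, 60], [-53, 0, 2, 0, 0, 0, 60], [-59, 0, 4, 0, 0, 0, 60], [-65, 0, 6, 0, 0, 0, 60], [-71, 0, 8, 0, 0, 0, 60], [-77, 0, 11, 0, 0, 0, 60]],
  ],
)

```text
time: 12.62
eef_pos: [550.7, -105.1, 381.7]
tool_rot: [3.141, 0.0, 1.237]
force: [-1.1, 2.5, 2.5]
gripper_width: 56.4
grip_force: 1.3
```

```bash
python3 -c "
from h import *
tip()"
```

```text
t 12.625 tip in case [ -0.6  35.4 182.7] yaw err -0.0002 F [-1.9  2.   2.5]
```

>>> carry_out(
  series=[
    [[-6, 0, 3, 0, 0, 0, 60], [-11, 0, 6, 0, 0, 0, 60], [-16, 0, 9, 0, 0, 0, 60], [-21, 0, 13, 0, 0, 0, 60], [-26, 0, 17, 0, 0, 0, 60], [-31, 0, 21, 0, 0, 0, 60], [-36, 0, 25, 0, 0, 0, 60], [-40, 0, 30, 0, 0, 0, 60], [-44, 0, 35, 0, 0, 0, 60], [-48, 0, 40, 0, 0, 0, 60], [-51, 0, 45, 0, 0, 0, 60], [-54, 0, 50, 0, 0, 0, 60]],
  ],
)

```text
time: 14.12
eef_pos: [533.0, -156.0, 331.4]
tool_rot: [3.141, 0.001, 1.237]
force: [-0.1, -0.2, 2.2]
gripper_width: 56.1
grip_force: 0.9
```

>>> carry_out(
  series=[
    [[-3, 0, 5, 0, 0, 0, 60], [-5, 0, 10, 0, 0, 0, 60], [-8, 0, 15, 0, 0, 0, 60], [-9, 0, 19, 0, 0, 0, 60], [-11, 0, 23, 0, 0, 0, 60], [-12, 0, 27, 0, 0, 0, 60], [-13, 0, 31, 0, 0, 0, 60], [-14, 0, 34, 0, 0, 0, 60], [-15, 0, 37, 0, 0, 0, 60], [-16, 0, 39, 0, 0, 0, 60], [-16, 0, 41, 0, 0, 0, 60], [-16, 0, 42, 0, 0, 0, 60]],
  ],
)

```text
time: 15.62
eef_pos: [527.7, -170.9, 289.9]
tool_rot: [-3.141, 0.001, 1.237]
force: [-2.8, 0.9, 6.4]
gripper_width: 56.6
grip_force: 3.5
```

```bash
python3 -c "
from h import *
tip()"
```

```text
t 15.625 tip in case [ -0.7 -34.2  90.9] yaw err -0.0001 F [-3.  -0.   6.4]
```

>>> carry_out(
  series=[
    [[0, 0, 0.5, 0, 0, 0, 60], [0, 0, 1, 0, 0, 0, 60], [0, 0, 1, 0, 0, 0, 60]],
  ],
)

```text
time: 16.0
eef_pos: [527.7, -170.9, 289.9]
tool_rot: [-3.141, 0.001, 1.237]
force: [-3.2, 1.3, 8.3]
gripper_width: 56.2
grip_force: 4.2
```

The lid is on its stop: the force rises with no travel. Come away and check.

>>> carry_out(
  series=[
    [[0, 0, -10, 0, 0, 0, 60], [0, 0, -50, 0, 0, 0, 60], [0, 0, -100, 0, 0, 0, 60], [0, 0, -150, 0, 0, 0, 60], [0, 0, -195, 0, 0, 0, 60], [50, 0, -210, 0, 0, 0, 60], [100, 0, -210, 0, 0, 0, 60], [150, 0, -210, 0, 0, 0, 60], [200, 0, -210, 0, 0, 0, 60], [235, 0, -210, 0, 0, 0, 60], [250, 0, -210, 0, 0, 0, 60], [250, 0, -210, 0, 0, 0, 60]],
  ],
)

```text
time: 17.5
eef_pos: [609.9, 65.7, 498.4]
tool_rot: [-3.141, 0.001, 1.238]
force: [-0.3, 0.3, -0.7]
gripper_width: 56.4
grip_force: 0.0
```

```bash
python3 - <<'E'
from h import *
from workcell import vision
tip()
for n in('top','side'):
    p,d=vision.camera(n);i=vision.camera_info(n);np.savez(f'{n}.npz',p=p,d=d,K=i['intrinsics'],V=i['view'])
    cv2.imwrite(f'pics/{n}2.png',p[:,:,::-1])
    p,w,ok=cloud(n);q=incase(w[ok],C0,YAW)
    for y in range(-75,80,25):
        g=q[(abs(q[:,0])<100)&(abs(q[:,1]-y)<6)]
        print(y,len(g),np.percentile(g[:,2],[5,50,95]).round(0),end=' ')
    g=q[(abs(q[:,0])<140)&(abs(q[:,1])<100)&(q[:,2]>85)&(q[:,2]<100)];print(g.min(0).round(),g.max(0).round())
E
```

```text
t 17.5 tip in case [ -0.6 216.3 299.4] yaw err 0.0009 F [-0.4  0.1 -0.7]
-75 471 [85. 89. 93.] -50 463 [85. 89. 93.] -25 466 [85. 89. 93.] 0 470 [85. 89. 93.] 25 457 [86. 89. 93.] 50 463 [86. 89. 93.] 75 461 [85. 89. 93.] [-120.  -83.   85.] [121.  84.  98.]
-75 332 [89. 92. 95.] -50 320 [89. 92. 95.] -25 310 [89. 92. 95.] 0 309 [89. 92. 95.] 25 303 [89. 92. 95.] 50 272 [89. 92. 95.] 75 286 [89. 92. 95.] [-125.  -86.   85.] [122.  83.  98.]
```

View pics/side2.png

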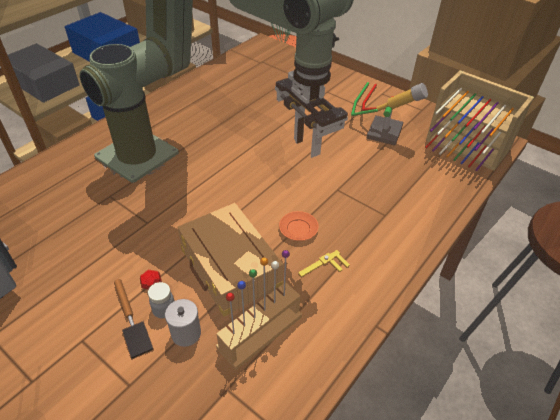

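The side view shows the case shut and level around (235,255), with the bystanders where they were and the arm clear of everything.

```bash
python3 -c "
from workcell import job
print(job.hand_in())"
```

```text
the job is handed in; nothing more can be done
None
```

The job is handed in: the leaf is folded flat, the lid is shut over it at its stop, the case and everything else on the shelf look unmoved in the camera views, and the arm is clear, after about 18 s of the 64 s allowed.

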